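# Close up the stall forge

### The arm

A 7-joint arm with a two-finger parallel gripper is mounted at the origin on the work surface. World frame = base frame: x ahead of the robot, y to its left, z up, the work surface at z = 0. Lengths are in m, angles in rad, forces in N, time in s.
With the tool pointing down it reaches from about 0.35 to 0.9 m from the base axis. Payload 8.1 kg.
Tool frame: the origin (TCP) lies at the very end of the fingers, on their centre line; the grasp point (between the pads) lies arm.hold_point_z behind it (arm.hold_point_z is the distance from the TCP to the grasp point, in m); z points along the fingers, y is the line along which they close (so a half turn about z gives the same grasp; the last joint's range is limited). The gripper opens to 92 mm and grips with 3 to 60 N. Pads are 19 mm wide; open, the fingers measure 130 mm over their backs; the gripper's body (75 mm by 190 mm) begins 47 mm behind the grasp point.
Start: joints at [-1.244, 0.434, 0.025, 1.573, -0.012, 1.134, -0.075], TCP at [0.26, 0.568, 0.227] pointing down, gripper open.
Joint ranges: [-2.62, 2.62], [-0.44, 2.09], [-1.27, 1.32], [0.08, 2.57], [-1.32, 4.46], [0.12, 2], [-2.74, 2.74]. Speed limits (rad/s): [2.22, 2.22, 3.01, 3.01, 3.14, 3.14, 3.14].

### API

Orientations are given as a rotation vector (axis times angle).
In Python, from cell import arm, vision, job, cut_out gives the robot as it stands. The module is installed in compiled form; this text tells all that it offers.
- The arm moves only by the tool play_rows, never from a script. Its argument "increments" is text: rows parted by semicolons, each of 5 numbers parted by spaces: the shift along the tool's x, y, z in cm, then the turn about the tool's z in degrees, then the opening, from -1 (shut) to 1 (fully open), so that 0 is half open. A call has 1 to 5 rows; each row shifts and turns the commanded pose from where the row before left it, along the tool's axes as they then stand; what a row does not reach is not made up. A row lasts 1/12 s, in which the tool goes at most 41.7 mm and 7.16 degrees, less where a joint would pass 70% of its speed; a pose out of reach is approached as far as the arm can. A call is refused whole if a number of a shift passes 4.17 or a number of a turn 7.16, either way. A call with a gripper value outside its range is refused whole. The fingers move at their own pace and stop on an object; "grip_force" is the grip in N (left out, the last holds). Time passes only in rows, so rows that do not move let the fingers close. It gives the time, the measured TCP pose, the force, the opening and the grip force at its end, in the units of the state.
- arm.observe(): the state, without advancing time (a new reading comes with each control period).
- vision.get_image(name): name is "scene" or "top" or "wrist"; returns a dict with "frame" (384x512x3 uint8, red, green, blue), "z_map" (384x512 float32, m along the optical axis (not along the pixel's ray), 0 where there is no reading), "mtx" (3x3 intrinsics, pixels), "cam_to_world" (4x4, takes a point from camera to world coordinates). Camera axes: x right, y up, looking along -z (the intrinsics and any distortion apply to the point x, -y, -z); pixel columns grow to the right and rows downward; lengths in m; the calibration is good to about 2 mm. The wrist camera is an equidistant fisheye: a pixel r from the principal point sees the ray r / f radians off the axis. A picture is of the moment at which its call begins.
- job.sign_off(): hands the job in; it is judged then, once.
Trained networks look in a picture, given as the dict that the camera call returned (one of the last four; its "shot" number tells which), for a name from the list of things; names that differ only in an ending like _2 or _b are one class to them, and where a whole thing is asked for, a point or a joint stands for the part that bears it (a point fixed in the world has none). Each returns a list of dicts, best first, with "confidence" (0 to 1); they miss things now and then, are a little off and sometimes report something else, mostly with a low value. They report only what shows in the picture. A call takes as long as a camera call. They do not tell look-alikes from the thing itself.
- cut_out(query, picture): "mask" (384x512 bool, what is visible of it) and "point" ([row, column] in pixels, amid what is visible of it).
The state is a dict: "clock": time; "joints": joint angles; "dq": joint speeds; "joint_efforts": joint torques, N m; "position": TCP position; "ee_rot": TCP orientation; "force": force on the tool from outside, world axes, zero at the start; "ft_torque": the same for the moment, N m; "width": opening from 0.0 (shut) to 1.0 (fully open); "gripper_force": force on a finger pad.
Only numpy, scipy, OpenCV 4.12 (cv2) and the standard library are available. Lean on these libraries where they do the work, as an engineer would, in place of code of your own. Each camera call takes 0.05 s, during which the arm holds its last target. There are 200 camera calls.

### The job

Close up the little forge for the night: with the fingertips, push the firebrick on its top along its channel over the vent until it lies up against the stop, and push the front door fully shut. The brick stays down in its channel, never lifted, and the bell, hammer and hook rail are left where they are.

Things in the scene. Friction and masses are not known exactly. Their poses are not given: they have to be found in the camera images.
- forge: Fixed dark steel table-top forge, a box 200 deep (x) by 280 wide (y) on four feet, flat top at z = 180 mm. Origin: centre of its underside, on the table. Its x axis points from the front (door side, facing the robot) to the back, y to its left as the robot sees it, z up. It never moves.
- stop_face (a point): Middle of the foot of the stop's face, at x = -20, y = -112, z = 180 mm in the forge's frame (axes as the forge's). The stop (20 mm high) closes the -y end of a channel along y on the forge's top: two rails 10 mm high, inner faces 35 mm either side of this point, running 244 mm to +y, where the channel is open.
- vent (a point): Centre of the square vent hole (50 mm wide, seen as black) in the forge's top, in the channel, 57 mm to the +y side of the stop's face. Axes as the forge's.
- brick_center (a point): Centre of the loose pale firebrick, 64 (x) by 114 (y, along the channel) by 40 mm high, about 0.45 kg, lying in the channel with 3 mm of play to each rail; this point is 20 mm above the forge's top. It starts on the stop's +y side; pushed on its +y end face towards -y it slides until it meets the stop, its centre then being over the vent. Axes parallel to the forge's.
- door_hinge (a point): Point on the door's upright hinge axis, fixed to the forge at x = -102, y = +70 mm in its frame, half-way up the door (z = 117.5 mm). Axes as the forge's. The door swings about it from its left (+y) edge.
- forge_door (a joint): Angle of the front door: 0 = shut, grows as it swings open towards the robot, up to 1.6 rad. Friction of 0.12 N m keeps it where it is left; no spring, no latch. Wide open, its outer face looks to the forge's +y side and is pushed from there; as it shuts, the face turns to look to the forge's -x.
- door_face (a point): Point on the plain outer face of the door (steel plate 135 wide, 115 high, z = 60 to 175 mm, 10 thick): 85 mm from the hinge axis, half-way up; swings with the door. Its -x axis points out of the face, -y away from the hinge. The face lies 12 mm outside the hinge axis. A knob stands 34 mm out of it, 115 mm from the hinge at z = 82 mm; the upper half is plain.
- bell_mark (a point): Bystander: brass hand bell standing on the table, 72 across, 98 high; this point is the centre of its foot.
- hammer_mark (a point): Bystander: hammer lying on the table, 280 long; this point is on the table under its origin, near the middle of its length.
- hook_rail_mark (a point): Bystander: forged hook rail lying on the table, 260 long, 25 wide, with three upstanding hooks 60 high; this point is the centre of its underside.
Things that resemble listed ones, but are neither listed nor needed, are in the scene too. Of the things like the part that bears brick_center, leave any that is red; of the rest the larger one is meant.

How it is judged:
By the outcome, as a careful person would: the job done as asked, in the order asked, and still so for the second after the job is handed in, with the robot touching nothing.
It also fails if it takes over 48 s, if anything falls off the work surface, if the arm or the gripper's body presses on something with over 40 N, if the wrist force passes 120 N, or if a joint passes its speed limit or range.

## Working session

There is one attempt and no reset: what is moved stays moved. The work goes in short steps, Python scripts to look and compute and a tool call to move; the robot and the scene stay as the last step left them, time stands still between calls to the robot, and variables do not carry over. Pictures are saved under pics/ and viewed, at most 10 in all, crops included, and the job is handed in when it is done.

Besides the shell and the picture viewer there is one more tool, called as a command line: name --argument value ..., lists and objects as JSON in quotes. play_rows: Moves the arm, as the interface text tells. Its arguments: {"type":"object","properties":{"increments":{"type":"string"},"grip_force":{"type":"number"}},"required":["increments"]}

```bash
mkdir -p pics
cat > h.py <<'E'
import numpy as np, cv2
from cell import arm, vision, job, cut_out
def world(p,mask=None):
    z=p["z_map"];K=p["mtx"];v,u=np.mgrid[:384,:512]
    x=(u-K[0,2])/K[0,0]*z;y=(v-K[1,2])/K[1,1]*z
    P=np.stack([x,-y,-z,np.ones_like(z)],-1)@p["cam_to_world"].T
    P=P[...,:3].copy();P[z==0]=np.nan
    return P
def save(p,n,box=None,s=1):
    f=p["frame"][...,::-1]
    if box: f=f[box[0]:box[1],box[2]:box[3]]
    cv2.imwrite("pics/"+n,cv2.resize(f,None,fx=s,fy=s,interpolation=cv2.INTER_CUBIC))
E
python3 - <<'E'
from h import *
np.set_printoptions(precision=3,suppress=True)
s=arm.observe();print(s["position"],s["ee_rot"],s["clock"],arm.hold_point_z)
a=vision.get_image("scene");b=vision.get_image("top")
f=np.hstack([a["frame"],b["frame"]]);cv2.imwrite("pics/a.png",cv2.resize(np.vstack([a["frame"],b["frame"]]),None,fx=.78,fy=.78)[...,::-1])
np.savez("s.npz",a=a["frame"],b=b["frame"],Pa=world(a),Pb=world(b))
for n,p in(("scene",a),("top",b)):
    P=world(p)
    for q in("forge","brick_center","forge_door","bell_mark","hammer_mark","hook_rail_mark","vent"):
        try:
            for r in cut_out(q,p)[:4]:
                m=r["mask"];W=P[m];print(n,q,round(r["confidence"],2),r["point"],m.sum(),np.nanmedian(W,0),np.nanpercentile(W,3,axis=0),np.nanpercentile(W,97,axis=0))
        except Exception as e: print(q,e)
E
```

```text
[0.26  0.568 0.226] [-0.67  -3.069  0.002] 0.0 0.0188
scene forge 0.62 [221.9, 258.5] 9278 [0.681 0.059 0.179] [ 0.483 -0.112  0.042] [0.752 0.159 0.191]
scene brick_center 0.64 [193.0, 262.0] 1263 [0.623 0.029 0.22 ] [ 0.584 -0.031  0.187] [0.646 0.078 0.223]
scene brick_center 0.64 [271.7, 190.1] 1021 [ 0.841 -0.045  0.04 ] [ 0.793 -0.102  0.011] [0.886 0.002 0.044]
scene brick_center 0.57 [191.3, 309.7] 85 [0.405 0.058 0.03 ] [ 0.389 -0.003  0.027] [0.42  0.073 0.034]
scene forge_door 0.74 [181.1, 151.0] 531 [ 0.651 -0.396  0.007] [ 0.534 -0.423  0.002] [ 0.766 -0.367  0.057]
scene forge_door 0.69 [176.7, 300.0] 347 [0.467 0.048 0.162] [0.412 0.015 0.078] [0.521 0.088 0.178]
scene bell_mark 0.59 [152.3, 216.3] 383 [ 0.447 -0.292  0.031] [ 0.406 -0.347  0.001] [ 0.47  -0.271  0.095]
scene hammer_mark 0.82 [281.0, 386.8] 1196 [0.544 0.366 0.024] [0.364 0.319 0.   ] [0.618 0.422 0.028]
scene hook_rail_mark 0.56 [175.7, 155.6] 598 [ 0.646 -0.399  0.006] [ 0.53  -0.432  0.   ] [ 0.762 -0.368  0.056]
scene hook_rail_mark 0.29 [152.4, 216.9] 315 [ 0.448 -0.291  0.036] [ 0.423 -0.315  0.0
[... 356 characters left out ...]
[253.1, 251.2] 242 [0.406 0.026 0.029] [ 0.382 -0.008  0.003] [0.44  0.071 0.081]
top brick_center 0.58 [186.1, 250.1] 872 [0.613 0.023 0.219] [ 0.582 -0.031  0.188] [0.645 0.076 0.223]
top forge_door 0.67 [237.1, 244.8] 344 [0.465 0.048 0.161] [0.413 0.018 0.076] [0.521 0.087 0.178]
top bell_mark 0.76 [240.9, 341.9] 310 [ 0.44  -0.292  0.035] [ 0.408 -0.322  0.004] [ 0.467 -0.27   0.095]
top hammer_mark 0.87 [224.8, 157.8] 712 [0.51  0.359 0.023] [0.358 0.317 0.013] [0.612 0.42  0.029]
top hook_rail_mark 0.91 [184.1, 367.9] 579 [ 0.64  -0.399  0.005] [ 0.524 -0.426 -0.002] [ 0.765 -0.37   0.056]
top vent 0.61 [175.7, 246.9] 5641 [0.632 0.032 0.18 ] [ 0.464 -0.112  0.085] [0.737 0.151 0.191]
```

View pics/a.png

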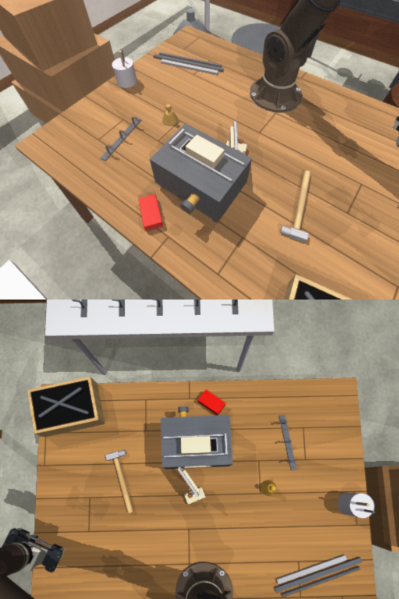

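Run:
```python
from h import *
np.set_printoptions(precision=4,suppress=True)
d=np.load("s.npz")
def rect(P,c,xy,zl,r):
    m=(abs(P[...,2]-zl)<r)&(np.hypot(P[...,0]-xy[0],P[...,1]-xy[1])<c)
    Q=P[m][:,:2].astype(np.float32); R=cv2.minAreaRect(Q*1000); print(len(Q),R,np.median(P[m][:,2]))
for k in("Pa","Pb"):
    P=d[k]
    print(k);rect(P,.18,(.62,.02),.180,.003);rect(P,.09,(.613,.023),.2205,.004);rect(P,.07,(.83,-.052),.041,.004);rect(P,.07,(.406,.03),.031,.004)
    # rails/stop
    m=(abs(P[...,2]-.190)<.002)&(np.hypot(P[...,0]-.62,P[...,1]-.02)<.18);print("rails",m.sum(),np.percentile(P[m],[2,50,98],axis=0))
    m=(abs(P[...,2]-.200)<.002)&(np.hypot(P[...,0]-.62,P[...,1]-.02)<.18);print("stop",m.sum(),np.percentile(P[m],[2,50,98],axis=0) if m.any() else 0)
    m=(P[...,2]>.165)&(P[...,2]<.182)&(P[...,0]<.5)&(P[...,0]>.36)&(abs(P[...,1]-.05)<.1);Q=P[m];print("door",m.sum(),cv2.minAreaRect((Q[:,:2]*1000).astype(np.float32)))
f=np.vstack([cv2.resize(d["a"][130:280,150:350],(560,420)[:2]),cv2.resize(d["b"][140:275,200:310],(560,180*0+420))])
f=np.hstack([cv2.resize(d["a"][130:280,150:340],(400,320)),cv2.resize(d["b"][140:270,180:340],(400,320))])
cv2.imwrite("pics/b.png",f[...,::-1])
```

```text
Pa
4634 ((589.330322265625, 17.103790283203125), (290.6932373046875, 281.90789794921875), 1.3478717803955078) 0.18064052829699356
885 ((613.3176879882812, 20.9876708984375), (64.84769439697266, 114.81855773925781), 0.49337130784988403) 0.22060831879753096
869 ((834.9348754882812, -54.348289489746094), (114.73391723632812, 63.8270378112793), 53.5992431640625) 0.04063280620228049
138 ((404.1759948730469, 30.30601692199707), (46.147735595703125, 88.61685180664062), 7.388063907623291) 0.030689155906672982
rails 326 [[ 0.5712 -0.0946  0.1881]
 [ 0.648   0.0473  0.1901]
 [ 0.6564  0.1463  0.1918]]
stop 117 [[ 0.583  -0.1012  0.1981]
 [ 0.6359 -0.0938  0.2003]
 [ 0.6541  0.0781  0.2018]]
door 102 ((456.147705078125, 44.28057861328125), (104.55902862548828, 8.818436622619629), 32.56855773925781)
Pb
3736 ((589.5462646484375, 18.47154998779297), (290.57373046875, 280.1269226074219), 1.3626922369003296) 0.17985498371889708
739 ((613.8909912109375, 21.460655212402344), (63.87213134765625, 112.43119812011719), 0.74435955286026) 0.21974034904635942
460 ((834.75146484375, -54.019691467285156), (113.05337524414062, 63.765830993652344), 53.657203674316406) 0.03970497872718681
191 ((411.58233642578125, 32.530887603759766), (46.62356948852539, 83.12714385986328), 20.804279327392578) 0.02982342594576859
rails 196 [[ 0.5722 -0.0919  0.1881]
 [ 0.5816  0.0309  0.1899]
 [ 0.6564  0.1438  0.1917]]
stop 52 [[ 0.5767 -0.101   0.1982]
 [ 0.6059 -0.096   0.1999]
 [ 0.6509  0.0114  0.2019]]
door 112 ((459.60028076171875, 45.21729278564453), (102.52764892578125, 14.224433898925781), 32.482521057128906)
```

View pics/b.png

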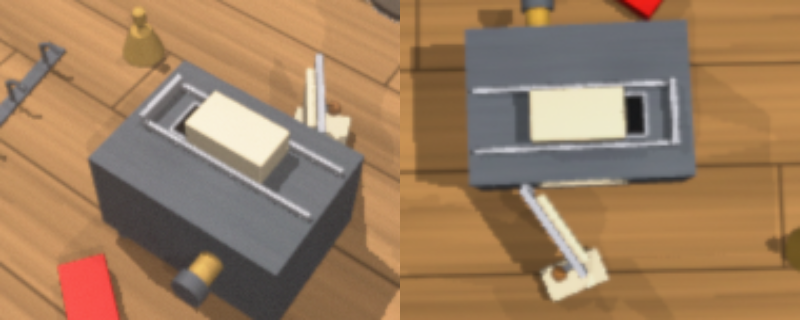

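The brick at scene (193,262) / top (186,250) is the one meant: it is pale, measures 64x114 and lies in the channel. Scene (272,190) is red, and scene (191,310) is a pale but smaller brick (46x~87) on the table under the door. The crop confirms this, and it shows the door about 58° open with the vent on the brick's -y side. I'll turn the tool so that its y lies along the channel, then move over behind the brick.

play_rows --increments "0 0 -1 -6.4 -1;0 0 -1 -6.4 -1;0 0 -1 -6.4 -1;0 0 -1 -6.3 -1;0 0 0 0 -1"

```text
clock: 1.22
position: [0.2609, 0.569, 0.2688]
ee_rot: [-0.032, 3.14, 0.005]
force: [0.2, 1.1, 1.2]
width: 0.682
gripper_force: 0.0
```

play_rows --increments "-2.2 -2.7 0 0 -1;-2.2 -2.7 0 0 -1;-2.2 -2.7 0 0 -1;-2.2 -2.7 0 0 -1;-2.2 -2.7 0 0 -1"

```text
clock: 1.63
position: [0.3732, 0.4333, 0.2662]
ee_rot: [0.017, -3.141, 0.0]
force: [0.0, 0.3, 0.4]
width: 0.328
gripper_force: 0.0
```

play_rows --increments "-2.2 -2.7 0 0 -1;-2.2 -2.7 0 0 -1;-2.2 -2.7 0 0 -1;-2.2 -2.7 0 0 -1;-2.2 -2.7 0 0 -1"

```text
clock: 2.05
position: [0.4853, 0.3, 0.2663]
ee_rot: [0.017, -3.141, -0.0]
force: [0.4, 0.2, -0.2]
width: 0.01
gripper_force: 0.0
```

play_rows --increments "-2.2 -2.7 0 0 -1;-2.2 -2.7 0 0 -1;-2.2 -2.7 0 0 -1;-2.2 -2.7 0 0 -1;0 0 0 0 -1"

```text
clock: 2.47
position: [0.5784, 0.1866, 0.2661]
ee_rot: [-0.002, 3.139, -0.007]
force: [0.3, -0.9, -0.2]
width: 0.004
gripper_force: 0.0
```

play_rows --increments "-1.75 -2.8 0 0 -1;-1.75 -2.8 0 0 -1;0 0 2 0 -1;0 0 2.5 0 -1;0 0 2.3 0 -1"

```text
clock: 2.88
position: [0.6102, 0.1387, 0.1975]
ee_rot: [-0.015, 3.141, 0.0]
force: [-0.0, 0.2, -0.8]
width: 0.007
gripper_force: 0.0
```

play_rows --increments "0 0 0 0 -1;0 0 0 0 -1"

```text
clock: 3.05
position: [0.609, 0.1394, 0.1977]
ee_rot: [0.02, -3.139, 0.001]
force: [-0.0, 0.1, 1.2]
width: 0.006
gripper_force: 0.0
```

play_rows --increments "-0.4 -1.5 0 0 -1;0 -1 0 0 -1;0 -0.5 0 0 -1;0 -0.5 0 0 -1;0 -0.5 0 0 -1"

```text
clock: 3.47
position: [0.6148, 0.0993, 0.1995]
ee_rot: [-0.023, 3.14, 0.001]
force: [-0.2, 0.9, 0.0]
width: 0.005
gripper_force: 0.0
```

play_rows --increments "0 -0.5 0 0 -1;0 -0.5 0 0 -1;0 -0.5 0 0 -1;0 -0.5 0 0 -1;0 -0.5 0 0 -1"

```text
clock: 3.88
position: [0.6153, 0.0751, 0.1992]
ee_rot: [-0.025, 3.141, 0.002]
force: [-0.1, 6.1, 4.4]
width: 0.004
gripper_force: 2.8
```

play_rows --increments "0 -0.5 0 0 -1;0 -0.5 0 0 -1;0 -0.5 0 0 -1;0 -0.5 0 0 -1;0 -0.4 0 0 -1"

```text
clock: 4.3
position: [0.6157, 0.0507, 0.1992]
ee_rot: [-0.024, 3.141, 0.001]
force: [0.1, 5.3, 4.6]
width: 0.005
gripper_force: 3.0
```

play_rows --increments "0 -0.3 0 0 -1;0 -0.3 0 0 -1;0 -0.3 0 0 -1"

```text
clock: 4.55
position: [0.6158, 0.042, 0.1992]
ee_rot: [-0.025, 3.141, 0.002]
force: [0.1, 5.9, 5.7]
width: 0.005
gripper_force: 3.0
```

play_rows --increments "0 -0.3 0 0 -1;0 -0.2 0 0 -1;0 -0.2 0 0 -1"

```text
clock: 4.8
position: [0.6158, 0.0379, 0.1993]
ee_rot: [-0.028, 3.141, 0.007]
force: [-1.1, 17.2, 5.9]
width: 0.004
gripper_force: 8.7
```

```bash
cat > look.py <<'E'
from h import *
import sys
np.set_printoptions(precision=4,suppress=True)
p=vision.get_image("top");P=world(p)
m=(abs(P[...,2]-.2205)<.004)&(abs(P[...,0]-.613)<.045)&(P[...,1]>-.13)&(P[...,1]<.08)
f=p["frame"].astype(int); m&=(f[...,0]>150)&(f[...,2]>110)
print("brick",m.sum(),np.percentile(P[m],[1,50,99],axis=0),cv2.minAreaRect((P[m][:,:2]*1000).astype(np.float32)))
m=(abs(P[...,2]-.2)<.003)&(abs(P[...,0]-.613)<.045)&(P[...,1]>-.13)&(P[...,1]<-.08)
print("stop",m.sum(),np.percentile(P[m],[1,50,99],axis=0))
m=(P[...,2]>.165)&(P[...,2]<.178)&(P[...,0]<.525)&(P[...,0]>.36)&(P[...,1]>-.08)&(P[...,1]<.1);Q=P[m];print("door",m.sum(),cv2.minAreaRect((Q[:,:2]*1000).astype(np.float32)) if m.any() else 0)
save(p,sys.argv[1],(120,280,170,350),4)
s=arm.observe();print(s["position"],s["force"],s["clock"])
E
python3 look.py c.png
```

```text
brick 200 [[ 0.5843 -0.0918  0.2166]
 [ 0.6117 -0.0765  0.2196]
 [ 0.6451 -0.0365  0.2234]] ((614.9263305664062, -62.89027404785156), (57.15980911254883, 61.62574005126953), 88.15589141845703)
stop 54 [[ 0.5766 -0.1012  0.1973]
 [ 0.6139 -0.0971  0.1998]
 [ 0.6568 -0.094   0.2027]]
door 0 0
[0.6157 0.0379 0.1992] [-0.6767 11.8191  4.6874] 4.85
```

View pics/c.png

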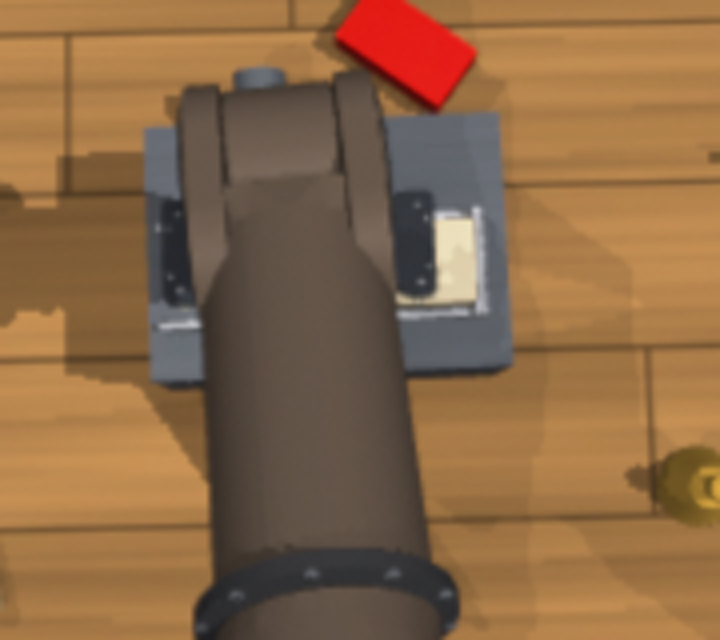

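The picture shows the brick's -y end at the stop (475,260), and the force jumped from 6 N to 17 N on contact. I'll give one more small nudge, back off, rise, and move to the outer side of the door.

play_rows --increments "0 -0.15 0 0 -1;0 0 0 0 -1;0 0.5 0 0 -1;0 1 0 0 -1;0 2 0 0 -1"

```text
clock: 5.27
position: [0.615, 0.0643, 0.1984]
ee_rot: [0.016, -3.141, 0.005]
force: [0.3, 0.1, 0.1]
width: 0.008
gripper_force: 0.0
```

play_rows --increments "0 3 0 0 -1;0 0 -2 0 -1;0 0 -3 0 -1;0 0 -1 0 -1;0 0 0 0 -1"

```text
clock: 5.68
position: [0.6162, 0.0974, 0.2615]
ee_rot: [-0.022, 3.137, -0.0]
force: [0.0, -0.6, -0.4]
width: 0.003
gripper_force: 0.0
```

play_rows --increments "3.7 0 0 0 -1;3.7 0 0 0 -1;3.7 0 0 0 -1;3.7 0 0 0 -1;3.7 0 0 0 -1"

```text
clock: 6.1
position: [0.4274, 0.0941, 0.2574]
ee_rot: [0.022, -3.14, 0.002]
force: [0.7, 1.0, 1.3]
width: 0.006
gripper_force: 0.0
```

play_rows --increments "0 0 0 0 -1;0 0 0 0 -1"

```text
clock: 6.27
position: [0.4277, 0.0944, 0.2582]
ee_rot: [0.024, -3.141, 0.001]
force: [1.6, 0.2, 0.6]
width: 0.005
gripper_force: 0.0
```

Run:
```python
from h import *
np.set_printoptions(precision=4,suppress=True)
p=vision.get_image("scene");P=world(p)
m=(abs(P[...,2]-.2205)<.004)&(abs(P[...,0]-.613)<.045)&(P[...,1]>-.13)&(P[...,1]<.08)
print("brick",cv2.minAreaRect((P[m][:,:2]*1000).astype(np.float32)))
m=(P[...,2]>.165)&(P[...,2]<.1785)&(P[...,0]<.525)&(P[...,0]>.36)&(P[...,1]>-.08)&(P[...,1]<.1);Q=P[m]
print("door",m.sum(),cv2.minAreaRect((Q[:,:2]*1000).astype(np.float32)) if m.any() else 0)
print(arm.observe()["position"])
save(p,"d.png",(110,290,140,400),3)
```

```text
brick ((614.2946166992188, -35.76838684082031), (66.36750793457031, 113.55052185058594), 0.9492772817611694)
door 140 ((470.1465148925781, 53.91509246826172), (132.9282684326172, 10.084721565246582), 34.12646484375)
[0.4294 0.0946 0.2584]
```

View pics/d.png

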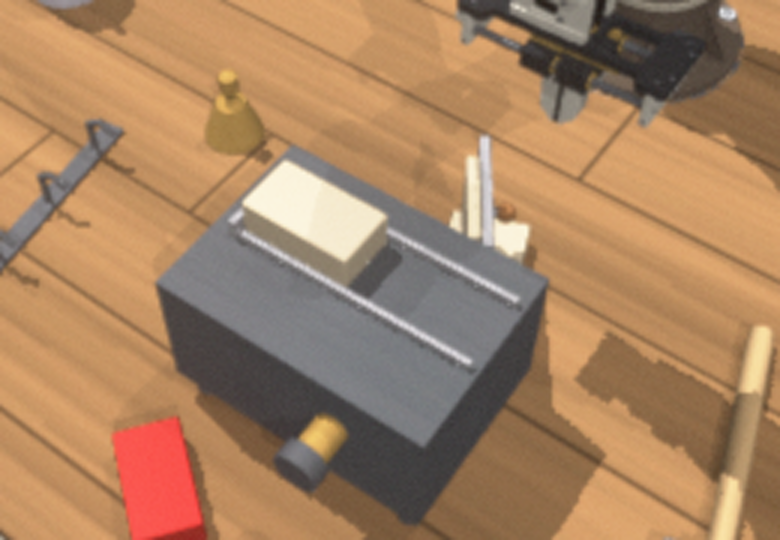

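The picture shows the brick down in the channel against the stop (240,215), and the door still open about 56° at (487,190). I'll descend on the door's outer side.

play_rows --increments "0 0 3 0 -1;0 0 3 0 -1;0 0 3 0 -1;0 0 2.8 0 -1;0 0 0 0 -1"

```text
clock: 6.73
position: [0.4278, 0.0938, 0.1362]
ee_rot: [0.022, -3.134, 0.005]
force: [-0.2, -0.1, 0.3]
width: 0.001
gripper_force: 0.0
```

play_rows --increments "-0.4 -0.7 0 0 -1;-0.4 -0.7 0 0 -1;-0.4 -0.7 0 0 -1;-0.4 -0.6 0 0 -1;-0.4 -0.6 0 0 -1"

```text
clock: 7.15
position: [0.4511, 0.0618, 0.1418]
ee_rot: [-0.023, 3.14, 0.001]
force: [-2.1, 1.3, 1.6]
width: 0.005
gripper_force: 1.2
```

play_rows --increments "-0.4 -0.6 0 0 -1;-0.4 -0.6 0 0 -1;-0.5 -0.5 0 0 -1;-0.5 -0.5 0 0 -1;-0.5 -0.5 0 0 -1"

```text
clock: 7.57
position: [0.4741, 0.0355, 0.1408]
ee_rot: [-0.024, 3.141, 0.0]
force: [-1.6, 2.4, 0.2]
width: 0.008
gripper_force: 0.9
```

play_rows --increments "-0.6 -0.4 0 0 -1;-0.6 -0.4 0 0 -1;-0.6 -0.4 0 0 -1;-0.5 -0.3 0 0 -1;-0.4 -0.3 0 0 -1"

```text
clock: 7.98
position: [0.5014, 0.0178, 0.1406]
ee_rot: [0.024, -3.141, 0.0]
force: [-1.7, 1.7, -0.1]
width: 0.009
gripper_force: 0.7
```

play_rows --increments "-0.3 -0.3 0 0 -1;-0.3 -0.3 0 0 -1;-0.2 -0.2 0 0 -1;-0.2 -0.2 0 0 -1;-0.2 0 0 0 -1"

```text
clock: 8.4
position: [0.5105, 0.0083, 0.1404]
ee_rot: [0.024, -3.136, -0.0]
force: [-16.1, 0.6, 12.9]
width: 0.004
gripper_force: 8.5
```

play_rows --increments "-0.1 0 0 0 -1;0 0 0 0 -1"

```text
clock: 8.57
position: [0.5104, 0.0082, 0.1403]
ee_rot: [0.024, -3.135, 0.0]
force: [-15.0, 0.0, 11.3]
width: 0.004
gripper_force: 7.2
```

play_rows --increments "1 0 0 0 -1;3 0 0 0 -1;3 0 0 0 -1;0 3 -3 0 -1;0 3 -3 0 -1"

```text
clock: 8.98
position: [0.4389, 0.0642, 0.1985]
ee_rot: [0.017, -3.136, 0.004]
force: [2.7, 1.1, -0.1]
width: 0.005
gripper_force: 0.0
```

play_rows --increments "0 4 0 0 -1;0 4 0 0 -1;0 4 0 0 -1;0 4 0 0 -1;0 4 0 0 -1"

```text
clock: 9.4
position: [0.4401, 0.2681, 0.2001]
ee_rot: [-0.023, 3.14, 0.001]
force: [1.3, -0.3, -0.6]
width: 0.005
gripper_force: 0.0
```

play_rows --increments "1 3.8 0 0 -1;1 3.8 0 0 -1;1 3.8 0 0 -1;1 3.8 0 0 -1;0 0 0 0 -1"

```text
clock: 9.82
position: [0.3934, 0.4263, 0.1998]
ee_rot: [0.039, -3.14, -0.009]
force: [-0.9, 0.3, -0.4]
width: 0.002
gripper_force: 0.0
```

```bash
python3 look.py e.png
python3 - <<'E'
from h import *
p=vision.get_image("top");P=world(p)
m=(P[...,2]>.165)&(P[...,2]<.1775)&(P[...,0]<.535)&(P[...,0]>.36)&(P[...,1]>-.1)&(P[...,1]<.12);Q=P[m];print("door",m.sum(),np.polyfit(Q[:,1],Q[:,0],1),np.percentile(Q,[1,99],axis=0))
for q in("hook_rail_mark","bell_mark","hammer_mark"):
    for r in cut_out(q,p)[:1]: print(q,np.nanmedian(P[r["mask"]],0))
E
```

```text
brick 713 [[ 0.5835 -0.0912  0.2166]
 [ 0.6148 -0.0344  0.2199]
 [ 0.6455  0.0197  0.2239]] ((614.2432250976562, -35.87205505371094), (111.41175842285156, 64.2135238647461), 88.93000793457031)
stop 55 [[ 0.5767 -0.1014  0.1971]
 [ 0.6107 -0.0973  0.1996]
 [ 0.6571 -0.094   0.2025]]
door 67 ((522.5635375976562, 24.010372161865234), (4.76568078994751, 139.4730224609375), 0.06506892293691635)
[0.3953 0.4223 0.1995] [ 0.6122 -0.4658  0.0168] 9.8667
door 149 [-0.00916437  0.52619957] [[ 0.52023192 -0.04592569  0.16596845]
 [ 0.53391036  0.09368518  0.17739039]]
hook_rail_mark [ 0.64042208 -0.39939097  0.00483096]
bell_mark [ 0.44012555 -0.29084795  0.03690336]
hammer_mark [0.5097816  0.35850473 0.02336944]
```

View pics/e.png

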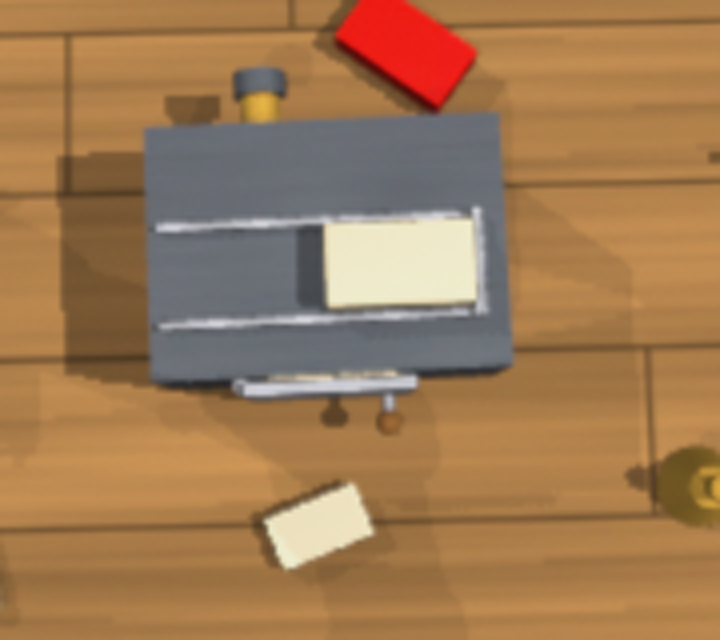

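The picture shows the brick flush with the stop (475,265) and the door shut along the front (235–415,385). The bell, hammer and hook rail measure the same as before. Both pushes ended against a hard stop, at about 16 N, well above the sliding force.

```bash
python3 -c "
from cell import job
print(job.sign_off())"
```

```text
the job is handed in; nothing more can be done
None
```

The firebrick was pushed along its channel over the vent until it met the stop, then the front door was pushed shut. The bell, hammer and hook rail are where they were, and the job was handed in at about 10 s of the 48 s allowed.

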